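# Run the sample shuttle up to the green stop

### The job

With a closed fingertip, press the blue pad in the middle of the white sample shuttle right down to free its hold, keep it pressed and push the shuttle along its rail until it rests against the green stop; then let the pad come up so that the hold grips again. The green stop may be at either end of the rail. Do not touch the purple-capped tubes on the shuttle, and leave the tubes in the rack, the bottles, the jar and the pen where they are: nothing is to be picked up.

Things in the scene. Friction and masses are not known exactly. Their poses are not given: they have to be found in the camera images.
- rail: The fixed straight transfer rail, 504 long, 76 wide, 22 mm high, aluminium with a dark slot along its top and black end caps 24 mm high. Origin: centre of its underside, on the bench. Its y axis runs along the rail, its z axis is up.
- shuttle_mid (a point): Middle of the white shuttle's underside, 22.5 mm above the bench. The shuttle is 150 long (along the rail), 74 wide; its plate is 8 mm thick, and at each end stands a white block 41 long, 60 wide, top 34 mm above this point. The two blocks leave a 68 mm long gap between them, open to both sides, in which the blue pad lies. The shuttle weighs about 0.5 kg and cannot leave the rail.
- pad_top (a point): Centre of the top face of the blue pad (50 across the rail, 56 along it, two white stripes), midway between the end blocks. With the pad up it lies 44.5 mm above the bench, 12 mm below the tops of the end blocks, which can be pushed from within the gap.
- pad (a joint): How far the blue pad is pressed straight down, m: 0 up, 0.006 fully down (rigid end). It yields from about 3 N, and is fully down at about 10 N. Up, a brake clamps the shuttle to the rail (10 to 15 N of friction); the brake eases as the pad goes down and is off when it is 4 to 6 mm down: the shuttle then slides with about 2 N. The pad springs up and the brake grips again when released.
- shuttle (a joint): Place of the shuttle along the rail, m: 0 in the middle, growing towards the rail's +y axis; between the stops.
- shuttle_tubes: Four short tubes with purple caps (15 mm diameter) fixed upright in the shuttle's end blocks, two in each, 57 mm from the shuttle's middle along the rail and 15 mm either side of its centre line; their tops are 74.5 mm above the bench. Origin as shuttle_mid. Not to be touched.
- green_stop: Green stop block clamped on the rail: 76 across the rail, 24 along it, 34 mm high on top of the rail. Origin: centre of its underside, 22.5 mm above the bench. A rigid stop: the shuttle rests against it when their origins are 87 mm apart.
- grey_stop: Grey stop block of the same size at the other end of the rail; not the target.
- foam_rack: White foam tube rack, fixed, 70 x 140 x 40 mm high, origin centre of its underside. A bystander.
- tube0: Loose purple-capped sample tube standing in the foam rack, 17 mm wide at the cap, 78 mm long, top 88 mm above the bench; origin at its foot. Leave it.
- tube1: Loose lilac-capped sample tube in the rack, same size. Leave it.
- tube2: Loose purple-capped sample tube in the rack, same size. Leave it.
- specimen_jar: Loose jar, 52 diameter, 62 mm high, yellow cap; origin centre of its underside. Leave it.
- dropper_bottle: Loose amber bottle, 34 diameter, 70 mm high, red cap, on the robot's side of the rail; origin centre of its underside. Leave it.
- reagent_bottle: Loose white bottle, 60 diameter, 140 mm high, blue cap, beyond the rail; origin centre of its underside. Leave it.
- marker_pen: Loose marker pen lying on the bench on the robot's side of the rail, 130 long, 14 mm high; origin on its underside near mid-length. Leave it.

How it is judged:
By the outcome, as a careful person would: the job done as asked, in the order asked, and still so for the second after the job is handed in, with the robot touching nothing.
It also fails if it takes over 35 s, if anything falls off the work surface, if the arm or the gripper's body presses on something with over 40 N, if the wrist force passes 120 N, or if a joint passes its speed limit or range.

### The arm

A 6-joint arm with a two-finger parallel gripper is mounted at the origin on the work surface. World frame = base frame: x ahead of the robot, y to its left, z up, the work surface at z = 0. Lengths are in m, angles in rad, forces in N, time in s.
With the tool pointing down it reaches from about 0.25 to 0.85 m from the base axis. Payload 12.5 kg.
Tool frame: the origin (TCP) lies midway between the tips of the shut fingers; the grasp point (between the pads) lies 19 mm behind it (ctrl.grasp_offset is the z of the grasp point in the tool frame, in m); z points along the fingers, y is the line along which they close (so a half turn about z gives the same grasp; the last joint's range is limited). The gripper opens to 93 mm and grips with 3 to 60 N. Pads are 15 mm wide; open, the fingers measure 128 mm over their backs; the gripper's body (75 mm by 188 mm) begins 65 mm behind the grasp point.
Start: joints at [1.079, 0.351, 1.652, -0, 1.139, -0.085], TCP at [0.218, 0.505, 0.219] pointing down, gripper open.
Joint ranges: [-2.75, 2.75], [-0.79, 2.1], [0.01, 2.65], [-1.57, 4.71], [0.07, 3.14], [-2.87, 2.87]. Speed limits (rad/s): [2.22, 2.22, 2.79, 3.14, 3.14, 3.14].

### API

Orientations are given as [roll, pitch, yaw] about the fixed x, y, z axes, in that order (R = Rz(yaw) Ry(pitch) Rx(roll)).
In Python, from bench import ctrl, snapshot, calibration gives the robot as it stands.
- The arm moves only by the shell command python3 -m creep 'ROWS' [FORCE]. ROWS is JSON, a list of rows, each an object of numbers: "gripper": the closure in counts, from 0 (fully open) to 255 (shut); "tx", "ty", "tz": the shift along the tool's x, y, z in mm; "twist": the turn about the tool's z in rad. In form: [{"gripper": .., "tx": .., "ty": .., "tz": .., "twist": ..}, ...]. A call has exactly 5 rows; each row shifts and turns the commanded pose from where the row before left it, along the tool's axes as they then stand; what a row does not reach is not made up. A row lasts 1/8 s, in which the tool goes at most 62.5 mm and 10.7 degrees, less where a joint would pass 70% of its speed; a pose out of reach is approached as far as the arm can. A call with a gripper value outside its range is refused whole. The fingers move at their own pace and stop on an object; FORCE is the grip in N (left out, the last holds). Time passes only in rows, so rows that do not move let the fingers close, or fill a call up. It gives the time, the measured TCP pose, the force, the opening and the grip force at its end, in the units of the state.
- ctrl.sense(): the state, without advancing time (a new reading comes with each control period).
- snapshot(name): name is "scene" or "top" or "wrist"; returns (picture, depth): 480x640x3 uint8, red, green, blue; 480x640 float32, m along the optical axis (not along the pixel's ray), 0 where there is no reading.
- calibration(name): a dict with "K" (3x3 intrinsics, pixels), "position" and "orientation" of the camera in the world. Camera axes: x right, y down, z forward; pixel columns grow to the right and rows downward; lengths in m; the calibration is good to about 2 mm. A picture is of the moment at which its call begins: read the wrist's pose just before it. calibration takes no time and is no camera call; for the wrist camera it gives the pose at the moment of the call.
- ctrl.hand_in(): hands the job in; it is judged then, once.
The state is a dict: "time_s": time; "joint_pos": joint angles; "dq": joint speeds; "joint_efforts": joint torques, N m; "tcp_pos": TCP position; "orientation": TCP orientation; "wrist_force": force on the tool from outside, world axes, zero at the start; "wrist_torque": the same for the moment, N m; "width": finger opening in m; "grasp_force": force on a finger pad.
Only numpy, scipy, OpenCV 4.12 (cv2) and the standard library are available. Lean on these libraries where they do the work, as an engineer would, in place of code of your own. Each camera call takes 0.05 s, during which the arm holds its last target. There are 200 camera calls.

## Working session

There is one attempt and no reset: what is moved stays moved. The work goes in short steps, Python scripts to look and compute and a shell command to move; the robot and the scene stay as the last step left them, time stands still between calls to the robot, and variables do not carry over. Pictures are saved under pics/ and viewed, at most 10 in all, crops included, and the job is handed in when it is done.

```bash
mkdir -p pics && ls && cat > h.py <<'E'
from bench import ctrl, snapshot, calibration
import numpy as np, cv2
from scipy.spatial.transform import Rotation as R
def campose(c):
    o=np.array(c["orientation"],float)
    M=o if o.shape==(3,3) else (R.from_euler('xyz',o).as_matrix() if o.size==3 else R.from_quat(o).as_matrix())
    return M,np.array(c["position"],float)
def cloud(name):
    c=calibration(name); p,d=snapshot(name); K=np.array(c["K"]); M,t=campose(c)
    v,u=np.mgrid[:480,:640]
    P=np.stack([(u-K[0,2])/K[0,0]*d,(v-K[1,2])/K[1,1]*d,d],-1)@M.T+t
    P[d<=0]=np.nan
    return p,P
E
python3 - <<'E'
from h import *
print(ctrl.sense()); 
for n in("top","scene"):
    print(n,calibration(n)["position"],calibration(n)["orientation"])
    p,P=cloud(n); np.savez(f"{n}.npz",p=p,P=P); cv2.imwrite(f"pics/{n}0.png",p[:,:,::-1])
E
```

```text
pics
{'time_s': 0.0, 'joint_pos': array([ 1.07940230e+00,  3.51228254e-01,  1.65244674e+00, -1.47494035e-05,
        1.13909795e+00, -8.46320533e-02]), 'dq': array([ 0.00220468, -0.00060368,  0.00060272, -0.00089044, -0.00042983,
       -0.00089307]), 'joint_efforts': array([ 3.71300979e-03, -4.97321534e+01, -2.85258955e+01,  7.00193946e-02,
        2.57161347e-02, -1.22852739e-04]), 'tcp_pos': array([0.21742817, 0.50481028, 0.21809719]), 'orientation': array([-3.14041545e+00, -8.64302397e-05,  2.73483681e+00]), 'wrist_force': array([ 0.43973479, -0.50696484,  0.2771485 ]), 'wrist_torque': array([-0.01562668,  0.01093833, -0.01177679]), 'grasp_force': 0.0, 'width': 0.09316196031270689}
top [0.42600615 0.04960237 0.82270761] [-2.91745112e+00 -2.37237420e-03 -1.50620607e+00]
scene [ 0.99645929 -0.44505761  0.4855438 ] [-2.16112562  0.01823526  0.65334838]
```

View pics/top0.png

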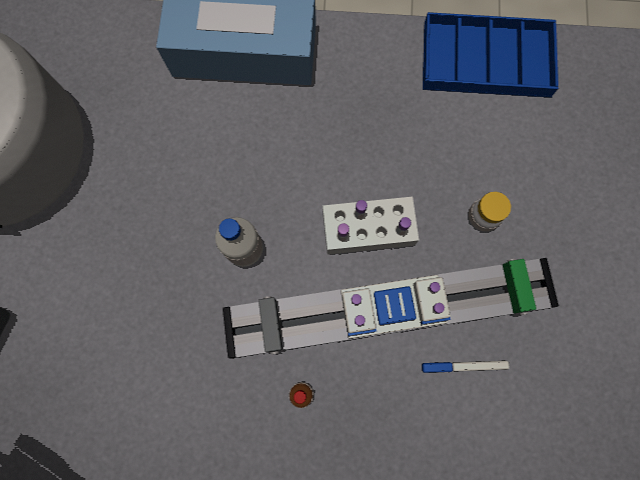

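View pics/scene0.png

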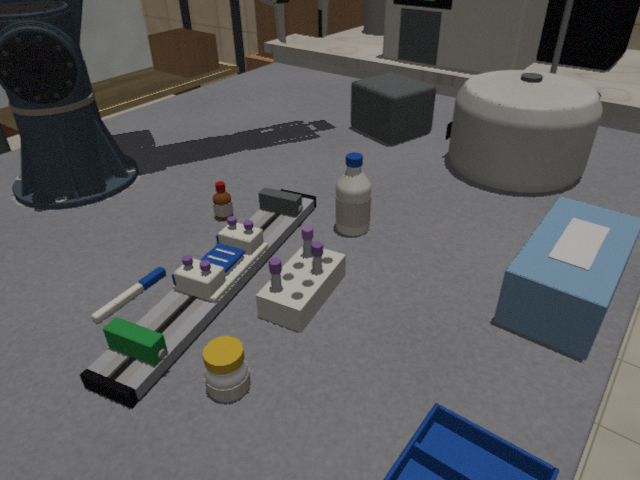

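The top view shows the blue pad at about (395,306), the green stop at (520,286) and the grey stop at (271,325). The shuttle's purple caps are at (356,299), (360,321), (434,287) and (438,308). The scene view agrees: the green stop is at the end away from the arm's start position.

```bash
python3 - <<'E'
from h import *
z=np.load("top.npz"); p=z["p"]; P=z["P"]
hsv=cv2.cvtColor(p,cv2.COLOR_RGB2HSV); v,u=np.mgrid[:480,:640]
def box(a,b,c,d): return (u>=a)&(u<=b)&(v>=c)&(v<=d)
Hz=P[...,2]
def rep(n,m):
    q=P[m&np.isfinite(Hz)]; c=cv2.minAreaRect((q[:,:2]*1000).astype(np.float32))
    print(n,len(q),"med",np.median(q,0).round(4),"rect",np.round(c[0],1),np.round(c[1],1),round(c[2],1)); return q
g=rep("green top",box(495,545,250,320)&(hsv[...,0]>50)&(hsv[...,0]<75)&(hsv[...,1]>120)&(Hz>.05))
y=rep("grey top",box(250,295,290,360)&(Hz>.05)&(Hz<.065))
pad=rep("pad",box(372,418,284,328)&(Hz>.038)&(Hz<.05)&(hsv[...,0]>100)&(hsv[...,1]>120))
for n,b in(("blkR",(340,378,280,340)),("blkL",(412,452,270,330))):
    rep(n,box(*b)&(Hz>.05)&(Hz<.062))
for b in((348,364,291,307),(352,368,313,329),(426,442,279,295),(430,446,300,316)):
    rep("cap",box(*b)&(Hz>.068)&(hsv[...,0]>130)&(hsv[...,0]<160))
a=np.r_[y.mean(0)[:2],g.mean(0)[:2]]; d=a[2:]-a[:2]; print("axis from stops",np.degrees(np.arctan2(d[0],-d[1])),np.linalg.norm(d))
r=rep("rail",box(220,565,250,360)&(Hz>.015)&(Hz<.03))
s=ctrl.sense(); print(calibration("wrist")["position"])
E
```

```text
green top 899 med [ 0.5413 -0.2317  0.0573] rect [ 542.2 -232.7] [75.2 24.5] 12.5
grey top 904 med [0.4614 0.1306 0.0573] rect [462.2 131. ] [76.2 24.3] 12.6
pad 1049 med [ 0.5015 -0.0496  0.0454] rect [501.9 -49.7] [49.  54.6] 12.5
blkR 1045 med [0.4883 0.0025 0.0573] rect [488.7   3.4] [62.9 41.2] 12.5
blkL 1047 med [ 0.5117 -0.0995  0.0571] rect [ 512.4 -102.7] [63.2 41.6] 12.9
cap 84 med [0.5041 0.009  0.0754] rect [503.9   9.5] [14.4 12.8] 3.9
cap 87 med [0.4748 0.0031 0.0753] rect [474.8   3. ] [14.  13.1] 21.8
cap 89 med [ 0.5283 -0.1014  0.0754] rect [ 528.8 -101.8] [13.8 14. ] 88.4
cap 89 med [ 0.4991 -0.1075  0.0755] rect [ 499.5 -107.9] [12.9 14.3] 2.4
axis from stops 12.417480362834674 0.3711271386037189
rail 8620 med [0.4977 0.0331 0.0232] rect [539.2 -37.5] [154.2 504.3] 12.4
[0.14484774 0.53668106 0.38427668]
```

```bash
cat > go.py <<'E'
# remaining move to a point on the pad: offset a (mm) towards green from shuttle mid, height z
import sys
from h import *
d=np.array([0.2160,-0.9764]); mid=np.array([0.5013,-0.0497])
a,z=float(sys.argv[1]),float(sys.argv[2])
s=ctrl.sense(); M=R.from_euler('xyz',s["orientation"]).as_matrix()
t=np.r_[mid+d*a/1000,z]; e=M.T@(t-s["tcp_pos"])*1000
yaw=np.arctan2(-d[1],-d[0]); tw=-(yaw-s["orientation"][2]); tw=(tw+np.pi)%(2*np.pi)-np.pi
q=s["tcp_pos"][:2]-mid
print("t",round(s["time_s"],3),"txyz mm",e.round(1),"twist",round(tw,3),"along",(q@d*1000).round(1),"across",((q@[-d[1],d[0]])*1000).round(1),"z",s["tcp_pos"][2].round(4),"F",s["wrist_force"].round(1),"rp",s["orientation"][:2].round(3),"w",s["width"])
E
python3 -m creep '[{"gripper":255,"tx":-40,"ty":-34,"tz":0,"twist":0},{"gripper":255,"tx":-40,"ty":-34,"tz":0,"twist":0},{"gripper":255,"tx":-40,"ty":-34,"tz":0,"twist":0},{"gripper":255,"tx":-40,"ty":-34,"tz":0,"twist":0},{"gripper":255,"tx":-40,"ty":-34,"tz":0,"twist":0}]' 20; python3 go.py 15 0.12
```

```text
time_s: 0.72
tcp_pos: [0.3344, 0.2683, 0.2185]
orientation: [-3.142, -0.0, 2.735]
wrist_force: [1.2, 0.2, 0.3]
width: 0.0474
grasp_force: 0.0
t 0.725 txyz mm [-287.8 -238.2   98.6] twist 0.947 along -346.5 across -94.3 z 0.2185 F [1.2 0.2 0.3] rp [-3.142 -0.   ] w 0.04737012677350283
```

```bash
python3 -m creep '[{"gripper":255,"tx":-40,"ty":-34,"tz":0,"twist":0},{"gripper":255,"tx":-40,"ty":-34,"tz":0,"twist":0},{"gripper":255,"tx":-40,"ty":-34,"tz":0,"twist":0},{"gripper":255,"tx":-40,"ty":-34,"tz":0,"twist":0},{"gripper":255,"tx":-40,"ty":-34,"tz":0,"twist":0.1}]' 20; python3 -m creep '[{"gripper":255,"tx":0,"ty":0,"tz":0,"twist":0.17},{"gripper":255,"tx":0,"ty":0,"tz":0,"twist":0.17},{"gripper":255,"tx":0,"ty":0,"tz":0,"twist":0.17},{"gripper":255,"tx":0,"ty":0,"tz":0,"twist":0.17},{"gripper":255,"tx":0,"ty":0,"tz":0,"twist":0.167}]'; python3 go.py 15 0.12
```

```text
time_s: 1.35
tcp_pos: [0.4508, 0.0329, 0.2186]
orientation: [3.142, -0.0, 2.633]
wrist_force: [0.6, 1.0, -0.2]
width: 0.0012
grasp_force: 0.0
time_s: 1.98
tcp_pos: [0.4502, 0.0346, 0.2184]
orientation: [-3.141, -0.0, 1.782]
wrist_force: [-0.7, -0.5, 1.0]
width: 0.0006
grasp_force: 0.0
t 1.975 txyz mm [-108.2   32.4   98.4] twist -0.006 along -93.3 across -31.7 z 0.2184 F [-0.7 -0.5  1. ] rp [-3.141 -0.   ] w 0.0006039808170754482
```

```bash
python3 -m creep '[{"gripper":255,"tx":-36,"ty":11,"tz":0,"twist":-0.006},{"gripper":255,"tx":-36,"ty":11,"tz":0,"twist":0},{"gripper":255,"tx":-36,"ty":10.4,"tz":30,"twist":0},{"gripper":255,"tx":0,"ty":0,"tz":48,"twist":0},{"gripper":255,"tx":0,"ty":0,"tz":20,"twist":0}]'; python3 go.py 15 0.06
python3 - <<'E'
from h import *
p,P=cloud("wrist"); cv2.imwrite("pics/w1.png",p[:,:,::-1])
q,P=cloud("scene"); cv2.imwrite("pics/s1.png",cv2.resize(q[200:400,80:380,::-1],(780,520)))
E
```

```text
time_s: 2.6
tcp_pos: [0.5044, -0.0638, 0.118]
orientation: [-3.138, -0.002, 1.793]
wrist_force: [0.3, -0.3, -0.1]
width: 0.0007
grasp_force: 0.0
t 2.6 txyz mm [-0.6  0.2 58. ] twist 0.004 along 14.5 across -0.0 z 0.118 F [ 0.3 -0.3 -0.1] rp [-3.138e+00 -2.000e-03] w 0.0007415197107989901
```

View pics/w1.png

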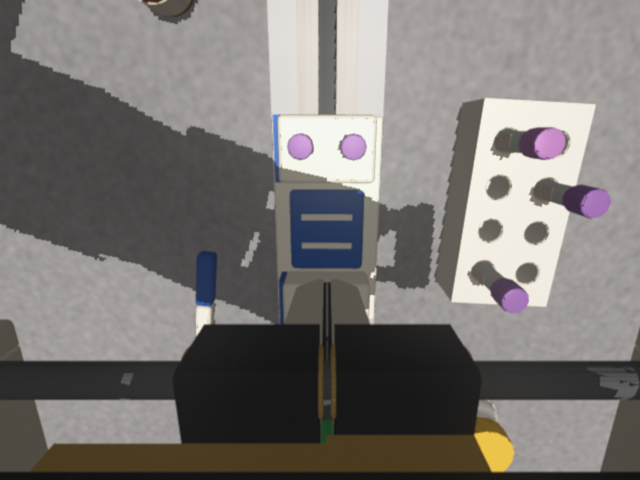

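View pics/s1.png

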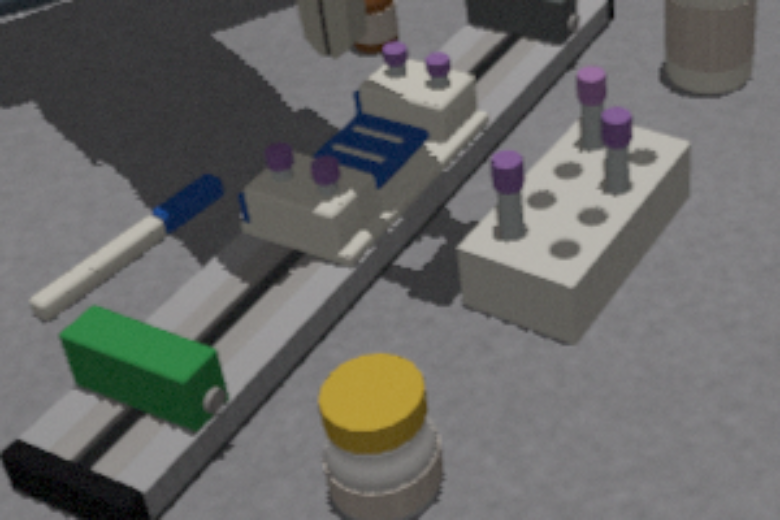

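The wrist view shows the closed fingers at about (327,290), centred on the rail, with the pad at (327,230) and caps at (300,146) and (353,146). In the scene crop the grey fingertip is above the pad at about (330,40). I'll go down now.

```bash
python3 -m creep '[{"gripper":255,"tx":0,"ty":0,"tz":25,"twist":0.004},{"gripper":255,"tx":0,"ty":0,"tz":25,"twist":0},{"gripper":255,"tx":0,"ty":0,"tz":14,"twist":0},{"gripper":255,"tx":0,"ty":0,"tz":4,"twist":0},{"gripper":255,"tx":0,"ty":0,"tz":2,"twist":0}]'; python3 go.py 15 0.0385;  python3 -m creep '[{"gripper":255,"tx":0,"ty":0,"tz":1,"twist":0},{"gripper":255,"tx":0,"ty":0,"tz":1,"twist":0},{"gripper":255,"tx":0,"ty":0,"tz":1,"twist":0},{"gripper":255,"tx":0,"ty":0,"tz":1,"twist":0},{"gripper":255,"tx":0,"ty":0,"tz":1,"twist":0}]'; python3 go.py 15 0.0385
```

```text
time_s: 3.32
tcp_pos: [0.5062, -0.0637, 0.0512]
orientation: [3.141, 0.0, 1.79]
wrist_force: [-0.1, -0.3, 0.9]
width: 0.0006
grasp_force: 0.0
t 3.325 txyz mm [-0.2 -1.7 12.7] twist 0.001 along 14.8 across 1.7 z 0.0512 F [-0.1 -0.3  0.9] rp [3.141 0.   ] w 0.0006193591845207199
time_s: 3.95
tcp_pos: [0.5057, -0.0637, 0.0456]
orientation: [-3.142, 0.0, 1.79]
wrist_force: [-0.1, 0.2, 0.3]
width: 0.0006
grasp_force: 0.0
t 3.95 txyz mm [-0.4 -1.3  7.1] twist 0.001 along 14.6 across 1.3 z 0.0456 F [-0.1  0.2  0.3] rp [-3.142  0.   ] w 0.0006324633274044384
```

```bash
python3 -m creep '[{"gripper":255,"tx":0,"ty":-1,"tz":1,"twist":0},{"gripper":255,"tx":0,"ty":0,"tz":1,"twist":0},{"gripper":255,"tx":0,"ty":0,"tz":1,"twist":0},{"gripper":255,"tx":0,"ty":0,"tz":1,"twist":0},{"gripper":255,"tx":0,"ty":0,"tz":0.5,"twist":0}]'; python3 go.py 15 0.0385
```

```text
time_s: 4.58
tcp_pos: [0.505, -0.064, 0.0415]
orientation: [3.141, 0.0, 1.79]
wrist_force: [-0.9, 0.2, 8.5]
width: 0.0005
grasp_force: 4.1
t 4.575 txyz mm [-0.3 -0.5  3. ] twist 0.001 along 14.7 across 0.5 z 0.0415 F [-0.9  0.2  8.5] rp [3.141 0.   ] w 0.0005008278071170523
```

```bash
python3 -m creep '[{"gripper":255,"tx":0,"ty":0,"tz":0.7,"twist":0},{"gripper":255,"tx":0,"ty":0,"tz":0.7,"twist":0},{"gripper":255,"tx":0,"ty":0,"tz":0.6,"twist":0},{"gripper":255,"tx":0,"ty":0,"tz":0,"twist":0},{"gripper":255,"tx":0,"ty":0,"tz":0,"twist":0}]'; python3 go.py 15 0.0385
```

```text
time_s: 5.2
tcp_pos: [0.505, -0.064, 0.0397]
orientation: [3.141, 0.0, 1.79]
wrist_force: [-1.9, 1.1, 8.1]
width: 0.0001
grasp_force: 4.6
t 5.2 txyz mm [-0.3 -0.6  1.2] twist 0.001 along 14.7 across 0.6 z 0.0397 F [-1.9  1.1  8.1] rp [3.141 0.   ] w 0.00013739608469697976
```

```bash
python3 -m creep '[{"gripper":255,"tx":0,"ty":0,"tz":0.6,"twist":0},{"gripper":255,"tx":0,"ty":0,"tz":0.6,"twist":0},{"gripper":255,"tx":0,"ty":0,"tz":0.6,"twist":0},{"gripper":255,"tx":0,"ty":0,"tz":0,"twist":0},{"gripper":255,"tx":0,"ty":0,"tz":0,"twist":0}]'; python3 go.py 15 0.0385
```

```text
time_s: 5.82
tcp_pos: [0.5051, -0.0641, 0.0385]
orientation: [3.141, 0.001, 1.79]
wrist_force: [-4.6, 0.8, 18.9]
width: 0.0003
grasp_force: 9.0
t 5.825 txyz mm [-0.1 -0.6 -0. ] twist 0.001 along 14.9 across 0.6 z 0.0385 F [-4.6  0.8 18.9] rp [3.141e+00 1.000e-03] w 0.0002699789571048819
```

The pad is at its rigid end (19 N at z = 38.5 mm). Next I push towards the green stop.

```bash
python3 -m creep '[{"gripper":255,"tx":-2,"ty":0,"tz":0,"twist":0},{"gripper":255,"tx":-4,"ty":0,"tz":0,"twist":0},{"gripper":255,"tx":-5,"ty":0,"tz":0,"twist":0},{"gripper":255,"tx":-5,"ty":0,"tz":0,"twist":0},{"gripper":255,"tx":-4,"ty":0,"tz":0,"twist":0}]'; python3 go.py 115 0.0385
python3 - <<'E'
from h import *
p,P=cloud("wrist"); cv2.imwrite("pics/w2.png",p[:,:,::-1])
E
```

```text
time_s: 6.45
tcp_pos: [0.5095, -0.0838, 0.0385]
orientation: [3.141, 0.001, 1.79]
wrist_force: [-4.8, 0.4, 17.7]
width: 0.0004
grasp_force: 8.9
t 6.45 txyz mm [-80.   -0.8   0. ] twist 0.001 along 35.0 across 0.7 z 0.0385 F [-4.8  0.4 17.7] rp [3.141e+00 1.000e-03] w 0.00035911218293701094
```

View pics/w2.png

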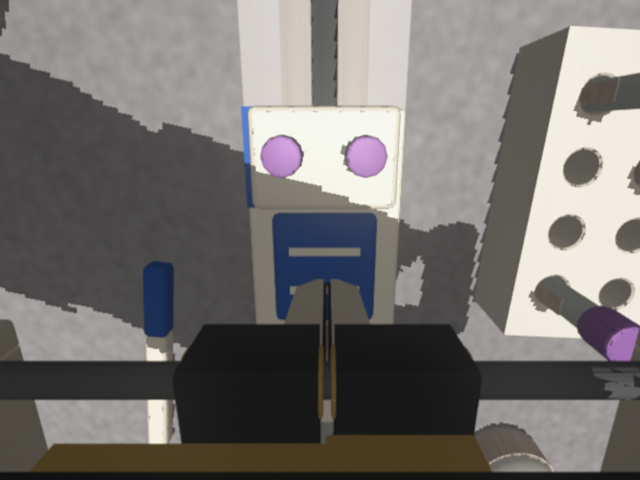

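The wrist picture shows the fingertip on the pad at about (327,285) and the trailing block's caps at (281,157) and (366,157). I'll measure those caps to see whether the shuttle moves with the tip, and keep pushing.

```bash
cat > sh.py <<'E'
from h import *
d=np.array([0.2160,-0.9764]); mid=np.array([0.5013,-0.0497])
p,P=cloud("wrist"); hsv=cv2.cvtColor(p,cv2.COLOR_RGB2HSV)
q=P[:,:,:2]-mid; across=q@np.array([-d[1],d[0]])
m=(hsv[...,0]>130)&(hsv[...,0]<160)&(hsv[...,1]>60)&(P[...,2]>.066)&(P[...,2]<.085)&(abs(across)<.03)
m[330:]=0
c=P[m]; a=(c[:,:2]-mid)@d*1000
print("caps n",len(c),"z",np.median(c[:,2]).round(4),"shuttle moved mm",round((a.min()+a.max())/2+57,1))
E
python3 sh.py; python3 -m creep '[{"gripper":255,"tx":-5,"ty":0,"tz":0,"twist":0},{"gripper":255,"tx":-6,"ty":0,"tz":0,"twist":0},{"gripper":255,"tx":-6,"ty":0,"tz":0,"twist":0},{"gripper":255,"tx":-6,"ty":0,"tz":0,"twist":0},{"gripper":255,"tx":-5,"ty":-0.4,"tz":0,"twist":0}]'; python3 go.py 115 0.0385; python3 sh.py
```

```text
caps n 2529 z 0.0744 shuttle moved mm 21.9
time_s: 7.18
tcp_pos: [0.5155, -0.1113, 0.0385]
orientation: [3.14, 0.001, 1.79]
wrist_force: [-2.6, 1.4, 16.0]
width: 0.0006
grasp_force: 7.8
t 7.175 txyz mm [-51.8  -0.6   0.1] twist 0.001 along 63.2 across 0.6 z 0.0385 F [-2.6  1.4 16. ] rp [3.14e+00 1.00e-03] w 0.0006284300786019158
caps n 2519 z 0.0744 shuttle moved mm 49.8
```

The shuttle is carried along with the tip. The press force is easing slightly, so I'm adding a little depth.

```bash
python3 -m creep '[{"gripper":255,"tx":-6,"ty":0,"tz":0.1,"twist":0},{"gripper":255,"tx":-8,"ty":0,"tz":0.1,"twist":0},{"gripper":255,"tx":-8,"ty":-0.4,"tz":0,"twist":0},{"gripper":255,"tx":-8,"ty":0,"tz":0,"twist":0},{"gripper":255,"tx":-6,"ty":0,"tz":0,"twist":0}]'; python3 go.py 115 0.0385; python3 sh.py;  python3 -m creep '[{"gripper":255,"tx":-3,"ty":0,"tz":0.1,"twist":0},{"gripper":255,"tx":-2.5,"ty":0,"tz":0,"twist":0},{"gripper":255,"tx":-2,"ty":0,"tz":0,"twist":0},{"gripper":255,"tx":-2,"ty":0,"tz":0,"twist":0},{"gripper":255,"tx":-2,"ty":0,"tz":0,"twist":0}]';python3 go.py 115 0.0385; python3 sh.py
```

```text
time_s: 7.85
tcp_pos: [0.5234, -0.1467, 0.0385]
orientation: [3.139, 0.001, 1.79]
wrist_force: [-1.1, 1.0, 15.9]
width: 0.0005
grasp_force: 8.0
t 7.85 txyz mm [-15.5  -0.6   0. ] twist 0.001 along 99.5 across 0.6 z 0.0385 F [-1.1  1.  15.9] rp [3.139e+00 1.000e-03] w 0.00045862318545110517
caps n 2454 z 0.0744 shuttle moved mm 85.9
time_s: 8.52
tcp_pos: [0.5258, -0.1577, 0.0385]
orientation: [3.139, 0.002, 1.79]
wrist_force: [-1.4, 0.6, 16.7]
width: 0.0004
grasp_force: 8.3
t 8.525 txyz mm [-4.2 -0.6 -0. ] twist 0.001 along 110.8 across 0.6 z 0.0385 F [-1.4  0.6 16.7] rp [3.139e+00 2.000e-03] w 0.0003624911569678512
caps n 2416 z 0.0744 shuttle moved mm 97.2
```

```bash
python3 -m creep '[{"gripper":255,"tx":-1.2,"ty":0,"tz":0,"twist":0},{"gripper":255,"tx":-1.2,"ty":0,"tz":0,"twist":0},{"gripper":255,"tx":-1.2,"ty":0,"tz":0,"twist":0},{"gripper":255,"tx":-1.2,"ty":0,"tz":0,"twist":0},{"gripper":255,"tx":-1.2,"ty":0,"tz":0,"twist":0}]'; python3 go.py 115 0.0385; python3 sh.py
```

```text
time_s: 9.2
tcp_pos: [0.527, -0.1631, 0.0384]
orientation: [3.14, 0.0, 1.789]
wrist_force: [-1.3, 9.2, 18.7]
width: 0.0006
grasp_force: 9.1
t 9.2 txyz mm [ 1.2 -0.6 -0.1] twist 0.001 along 116.2 across 0.6 z 0.0384 F [-1.3  9.2 18.7] rp [3.14 0.  ] w 0.0005974587215635913
caps n 2440 z 0.0744 shuttle moved mm 102.4
```

The resisting force has risen to 9 N, so the shuttle seems to be at the stop. A small further push will confirm it.

```bash
python3 -m creep '[{"gripper":255,"tx":-0.8,"ty":0,"tz":0,"twist":0},{"gripper":255,"tx":-0.8,"ty":0,"tz":0,"twist":0},{"gripper":255,"tx":-0.8,"ty":0,"tz":0,"twist":0},{"gripper":255,"tx":0,"ty":0,"tz":0,"twist":0},{"gripper":255,"tx":0,"ty":0,"tz":0,"twist":0}]'; python3 go.py 115 0.0385; python3 sh.py
python3 - <<'E'
from h import *
q,P=cloud("scene"); cv2.imwrite("pics/s2.png",cv2.resize(q[200:400,80:380,::-1],(780,520)))
E
```

```text
time_s: 9.88
tcp_pos: [0.527, -0.1636, 0.0383]
orientation: [3.141, -0.002, 1.789]
wrist_force: [-1.2, 16.9, 21.2]
width: 0.0004
grasp_force: 10.4
t 9.875 txyz mm [ 1.8 -0.4 -0.2] twist 0.001 along 116.8 across 0.5 z 0.0383 F [-1.2 16.9 21.2] rp [ 3.141e+00 -2.000e-03] w 0.0004375296869975097
caps n 2491 z 0.0744 shuttle moved mm 102.4
```

View pics/s2.png

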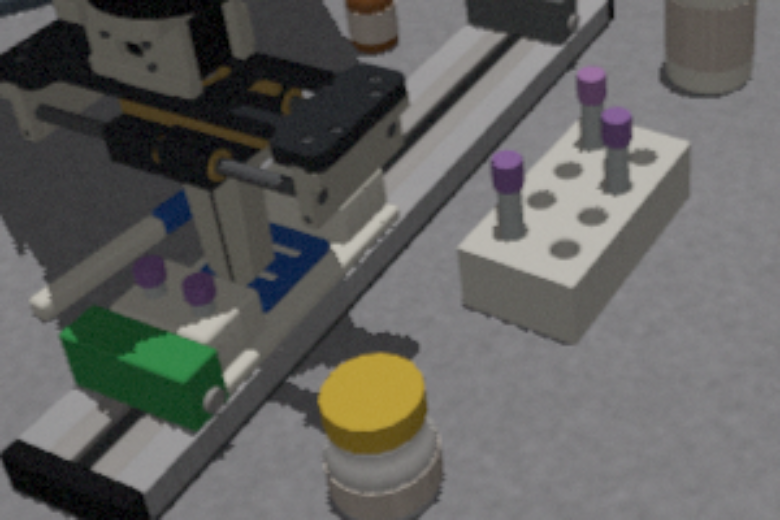

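The picture shows the shuttle's end block against the green stop (stop at about (145,365)), with the finger on the pad in the gap. The shuttle stayed put while the force grew to 17 N. I'll lift straight up, keeping the slight push so it can't creep back.

```bash
python3 -m creep '[{"gripper":255,"tx":0,"ty":0,"tz":-1.5,"twist":0},{"gripper":255,"tx":0,"ty":0,"tz":-2,"twist":0},{"gripper":255,"tx":0,"ty":0,"tz":-3,"twist":0},{"gripper":255,"tx":0,"ty":0,"tz":-5,"twist":0},{"gripper":255,"tx":0,"ty":0,"tz":-8,"twist":0}]'; python3 go.py 115 0.0385; python3 -m creep '[{"gripper":255,"tx":0,"ty":0,"tz":-20,"twist":0},{"gripper":255,"tx":0,"ty":0,"tz":-40,"twist":0},{"gripper":255,"tx":0,"ty":0,"tz":-40,"twist":0},{"gripper":255,"tx":0,"ty":0,"tz":-20,"twist":0},{"gripper":255,"tx":0,"ty":0,"tz":0,"twist":0}]'; python3 go.py 115 0.0385; python3 sh.py
python3 - <<'E'
from h import *
q,P=cloud("scene"); cv2.imwrite("pics/s3.png",q[:,:,::-1])
hsv=cv2.cvtColor(q,cv2.COLOR_RGB2HSV)
d=np.array([0.2160,-0.9764]); mid=np.array([0.5013,-0.0497])
qq=P[...,:2]-mid; al=qq@d*1000; ac=qq@np.array([-d[1],d[0]])*1000
m=(abs(ac)<24)&(al>75)&(al<130)&(P[...,2]>.03)&(P[...,2]<.055)&(hsv[...,0]>100)&(hsv[...,0]<125)&(hsv[...,1]>120)
print("pad z",np.median(P[m][:,2]),m.sum())
m=(abs(ac)<28)&(P[...,2]>.0545)&(P[...,2]<.061)&(al>100)&(al<230)
h,_=np.histogram(al[m],np.arange(100,232,2)); print(h)
E
```

```text
time_s: 10.6
tcp_pos: [0.5262, -0.1656, 0.0566]
orientation: [-3.141, -0.0, 1.79]
wrist_force: [-0.2, -0.6, 0.4]
width: 0.0006
grasp_force: 0.0
t 10.6 txyz mm [ 3.5  0.7 18.1] twist 0.001 along 118.5 across -0.7 z 0.0566 F [-0.2 -0.6  0.4] rp [-3.141 -0.   ] w 0.0006416082202591427
time_s: 11.22
tcp_pos: [0.527, -0.1658, 0.1779]
orientation: [3.139, 0.002, 1.79]
wrist_force: [-1.0, 0.3, -0.2]
width: 0.0006
grasp_force: 0.0
t 11.225 txyz mm [  4.2  -0.4 139.4] twist 0.001 along 119.0 across 0.0 z 0.1779 F [-1.   0.3 -0.2] rp [3.139e+00 2.000e-03] w 0.000566890452417892
caps n 736 z 0.0743 shuttle moved mm 156.0
pad z 0.04426533838197577 700
[ 0  0  0  0  0  0  0  0  0  0  0  0  0  0  0  0  0  0  0  3 29 32 33 25
 20 20 18 22 18 22 23 34 47 58 56 47 50 51 58 52 36 50 50 55 49 56 50 54
 53 56 64 68  8  0  0  0  0  0  0  0  0  0  0  0  0]
```

View pics/s3.png

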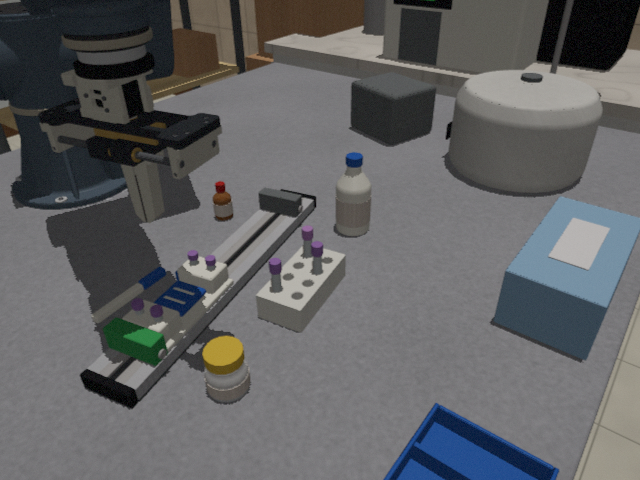

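```bash
python3 - <<'E'
from h import *
d=np.array([0.2160,-0.9764]); mid=np.array([0.5013,-0.0497])
for n in("wrist","scene"):
    p,P=cloud(n); hsv=cv2.cvtColor(p,cv2.COLOR_RGB2HSV)
    qq=P[...,:2]-mid; al=qq@d*1000; ac=qq@np.array([-d[1],d[0]])*1000
    cap=(hsv[...,0]>125)&(hsv[...,0]<165)&(hsv[...,1]>40)&(P[...,2]>.071)&(P[...,2]<.08)&(abs(ac)<28)
    for lo,hi in((20,75),(130,185)):
        a=al[cap&(al>lo)&(al<hi)]
        if len(a)>10: print(n,"caps",len(a),((np.percentile(a,1)+np.percentile(a,99))/2).round(1))
    g=(hsv[...,0]>45)&(hsv[...,0]<80)&(hsv[...,1]>100)&(P[...,2]>.054)&(abs(ac)<45)&(al>150)
    if g.sum()>10: print(n,"green top",np.percentile(al[g],[1,99]).round(1))
    t=(P[...,2]>.0555)&(P[...,2]<.06)&(abs(ac)<28)&(hsv[...,1]<60)
    for lo,hi in((15,80),(120,185)):
        a=al[t&(al>lo)&(al<hi)]
        if len(a)>10: print(n,"block",np.percentile(a,[1,99]).round(1))
print(ctrl.sense()["wrist_force"])
E
```

```text
wrist caps 610 45.6
wrist caps 103 153.9
wrist green top [177.  196.6]
wrist block [28.1 66.8]
wrist block [136.9 165.7]
scene caps 125 48.8
scene caps 186 162.6
scene green top [152.2 204.3]
scene block [33.1 71. ]
scene block [141.1 179.4]
[0.01531012 0.07108998 0.1108724 ]
```

The wrist camera puts the shuttle's end at 177.6 mm and the green face at 177 mm. The scene camera gives 180.2 and 180.3 mm. They are in contact, the pad is back up at 44 mm, and the tool is clear, so I'm handing in.

```bash
python3 -c "
from bench import ctrl
print(ctrl.hand_in())"
```

```text
the job is handed in; nothing more can be done
None
```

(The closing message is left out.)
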